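Line up the square planters on the flower shop's desk

TASK

Four small square white planters are meant to stand in one straight row across the desk; the outer two are already right, so leave them where they stand. Slide the two stray ones along the desk, without lifting them, into the row between the outer two, so that all four are in line, evenly spaced and square to the row.

Things in the scene. Friction and masses are not known exactly. Their poses are not given: they have to be found in the camera images.
- pot_left: small square planter of white glazed ceramic, 50 x 50 mm and 60 mm tall, wall 5 mm, brown filling 10 mm below the rim, about 0.2 kg, loose on the desk; the outer planter at the left (+y) end of the row, already right. Origin: centre of its underside, on the desk. Its -y axis runs along the row to the right outer planter, 315 mm away centre to centre, so the four centres belong 105 mm apart; x is level across the row, z up.
- pot_right: small square planter of white glazed ceramic, 50 x 50 mm and 60 mm tall, wall 5 mm, brown filling 10 mm below the rim, about 0.2 kg, loose on the desk; the outer planter at the right (-y) end of the row, already right and turned the same way as the left one. Origin: centre of its underside. Its +y axis runs along the row to the left outer planter; z up.
- pot_a_mid (a point): small square planter of white glazed ceramic, 50 x 50 mm and 60 mm tall, wall 5 mm, brown filling 10 mm below the rim, about 0.2 kg, loose on the desk; one of the two strays, standing 65 to 100 mm in front of or behind the row and turned by up to 30 degrees. The point is its centre, 30 mm above the desk; x and y are square to its sides, z up. It slides with a few newtons; pressed down hard while held, it may jam. Either stray may take either place.
- pot_b_mid (a point): small square planter of white glazed ceramic, 50 x 50 mm and 60 mm tall, wall 5 mm, brown filling 10 mm below the rim, about 0.2 kg, loose on the desk; the other stray, on the other side of the row from the first and turned by up to 30 degrees. The point is its centre, 30 mm above the desk; x and y are square to its sides, z up. A round pot and a taller square vase of the same ceramic stand nearby and play no part.

How it is judged:
By the outcome, as a careful person would: the job done as asked, in the order asked, and still so for the second after the job is handed in, with the robot touching nothing.
It also fails if it takes over 45 s, if anything falls off the work surface, if the arm or the gripper's body presses on something with over 40 N, if the wrist force passes 120 N, or if a joint passes its speed limit or range.

ROBOT

A 6-joint arm with a two-finger parallel gripper is mounted at the origin on the work surface. World frame = base frame: x ahead of the robot, y to its left, z up, the work surface at z = 0. Lengths are in mm, angles in rad, forces in N, time in s.
With the tool pointing down it reaches from about 275 to 825 mm from the base axis. Payload 4.9 kg.
Tool frame: the origin (TCP) lies on the centre line of the jaws, within the pads' length; the fingertips stand 25 mm ahead of it and the grasp point (between the pads) lies 6 mm ahead of it; y points along the fingers, x is the direction in which the jaws open and shut, and the axes are right-handed (so a half turn about y gives the same grasp; the last joint's range is limited). The gripper opens to 85 mm and grips with 20 to 120 N. Pads are 22 mm wide; open, the fingers measure 114 mm over their backs; the gripper's body (76 mm by 85 mm) begins 54 mm behind the grasp point. The pads swing forward as they close: fully open they stand 13 mm farther back than shut.
Start: joints at [-1.26, 0.326, -0.193, 1.052, 0, 1.437], TCP at [236.666, -496.495, 256.281] pointing down, gripper open.
Joint ranges: [-2.65, 2.65], [-0.97, 1.79], [-1.3, 1.35], [-1.93, 2.1], [-1.47, 1.37], [-3.14, 3.14]. Speed limits (rad/s): [2.57, 2.57, 3.14, 3.14, 3.14, 3.14].

INTERFACE

Orientations are given as a unit quaternion [w, x, y, z].
In Python, from workcell import bot, optics, job gives the robot as it stands.
- The arm moves only by the tool carry_out, never from a script. Its argument "deltas" is a list of rows, each a list of 6 numbers: the shift along the tool's x, y, z in units of 60 mm (1.0 is 60 mm), then the turn, a rotation vector about the tool's x, y, z in units of 6 degrees (1.0 is 6 degrees). In form: [[dx, dy, dz, ax, ay, az], ...]. A call has 1 to 20 rows; each row is the pose to reach, as a shift and turn from the pose commanded when the call began, along the tool's axes at that moment; what a row does not reach only later rows make up. A row lasts 1/8 s, in which the tool goes at most 62.5 mm and 10.7 degrees, less where a joint would pass 70% of its speed; a pose out of reach is approached as far as the arm can. A call with a gripper value outside its range is refused whole. "claw" is the closure in counts, from 0 (fully open) to 255 (shut), set as the call begins (left out, the last holds). The fingers move at their own pace and stop on an object; the grip force is fixed at half the most. Time passes only in rows, so rows that repeat a pose let the fingers close. It gives the time, the measured TCP pose, the force and the opening at its end, in the units of the state.
- bot.observe(): the state, without advancing time (a new reading comes with each control period).
- optics.get_image(name): name is "scene" or "top"; returns a dict with "frame" (400x640x3 uint8, red, green, blue), "camera_matrix" (3x3 intrinsics, pixels), "R" (3x3) and "t" (3): a world point X has camera coordinates R X + t. Camera axes: x right, y down, z forward; pixel columns grow to the right and rows downward; lengths in mm; the calibration is good to about 2 mm. A picture is of the moment at which its call begins. There is no depth.
- job.finish_job(): hands the job in, once; it reports no verdict.
Trained networks look in a picture, given as the dict that the camera call returned (one of the last four; its "shot" number tells which), for a name from the list of things; names that differ only in an ending like _2 or _b are one class to them, and where a whole thing is asked for, a point or a joint stands for the part that bears it (a point fixed in the world has none). Each returns a list of dicts, best first, with "score" (0 to 1); they miss things now and then, are a little off and sometimes report something else, mostly with a low value. They report only what shows in the picture. A call takes as long as a camera call.
- optics.search_frame(picture, query): "bbox" ([left, top, right, bottom] as shares, 0 to 1, of the picture: columns of its width, rows of its height, round what is visible of it).
The state is a dict: "t": time; "joints": joint angles; "dq": joint speeds; "effort": joint torques, N m; "eef_pos": TCP position; "eef_rot": TCP orientation; "wrist_force": force on the tool from outside, world axes, zero at the start; "wrist_torque": the same for the moment, N m; "opening": finger opening in mm.
Only numpy, scipy, OpenCV 4.12 (cv2) and the standard library are available. Lean on these libraries where they do the work, as an engineer would, in place of code of your own. Each camera call takes 0.05 s, during which the arm holds its last target. There are 200 camera calls.

## Working session

There is one attempt and no reset: what is moved stays moved. The work goes in short steps, Python scripts to look and compute and a tool call to move; the robot and the scene stay as the last step left them, time stands still between calls to the robot, and variables do not carry over. Pictures are saved under pics/ and viewed, about 8 in all and at most 12, crops included, and the job is handed in when it is done.

Besides the shell and the picture viewer there is one more tool, called after "Call:" as name(argument=value, ...) on one line, values as JSON. carry_out: Moves the arm, as the interface text tells. Its arguments: {"type":"object","properties":{"deltas":{"type":"array"},"claw":{"type":"number"}},"required":["deltas"]}

```bash
mkdir -p pics
python3 - <<'E'
from workcell import bot, optics, job
import cv2,numpy as np
s=bot.observe(); print({k:np.round(v,3).tolist() for k,v in s.items()})
for n in("scene","top"):
    p=optics.get_image(n); cv2.imwrite(f"pics/{n}0.png",p["frame"][...,::-1])
    np.savez(f"{n}_cal.npz",K=p["camera_matrix"],R=p["R"],t=p["t"])
    print(n,np.round(p["camera_matrix"],1).tolist(),"cam at",np.round(-np.array(p["R"]).T@p["t"]),np.round(p["R"],3).tolist())
    for q in("pot_left","pot_a_mid"):
        for d in optics.search_frame(p,q): print(q,round(d["score"],2),np.round(np.array(d["bbox"])*[640,400,640,400],1))
E
```

```text
{'t': 0.0, 'joints': [-1.26, 0.327, -0.194, 1.052, 0.0, 1.437], 'dq': [-0.001, 0.001, 0.0, -0.0, 0.002, 0.0], 'effort': [-0.003, -44.339, 26.244, 0.015, -0.0, 0.0], 'eef_pos': [236.508, -495.958, 255.514], 'eef_rot': [0.598, -0.598, 0.378, -0.377], 'wrist_force': [0.68, 0.282, -0.487], 'wrist_torque': [0.01, -0.036, -0.059], 'opening': 85.583}
scene [[416.6, 0.0, 319.2], [0.0, 416.6, 204.4], [0.0, 0.0, 1.0]] cam at [798. 285. 609.] [[-0.745, 0.667, -0.005], [0.572, 0.635, -0.519], [-0.343, -0.39, -0.855]]
pot_left 0.62 [386.6 271.4 440.  329.9]
pot_a_mid 0.8 [234.5 206.3 285.2 262. ]
top [[433.0, 0.0, 317.5], [0.0, 433.0, 196.7], [0.0, 0.0, 1.0]] cam at [463.  43. 710.] [[-0.302, -0.953, -0.004], [-0.934, 0.296, -0.201], [0.193, -0.057, -0.98]]
pot_left 0.8 [157.3 226.9 206.8 275.5]
pot_left 0.56 [283.  130.7 328.1 179.7]
pot_a_mid 0.8 [284.5 132.8 328.5 179.5]
```

View pics/top0.png

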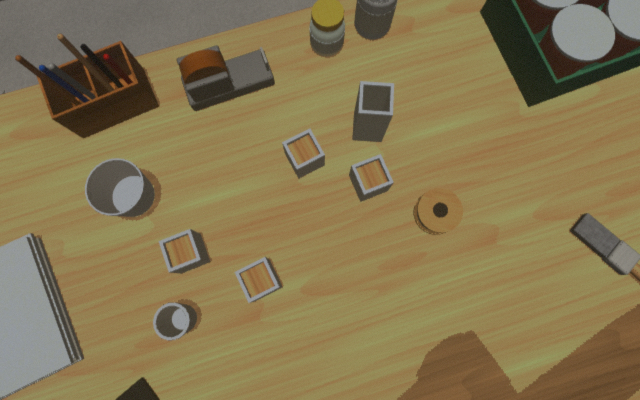

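View pics/scene0.png

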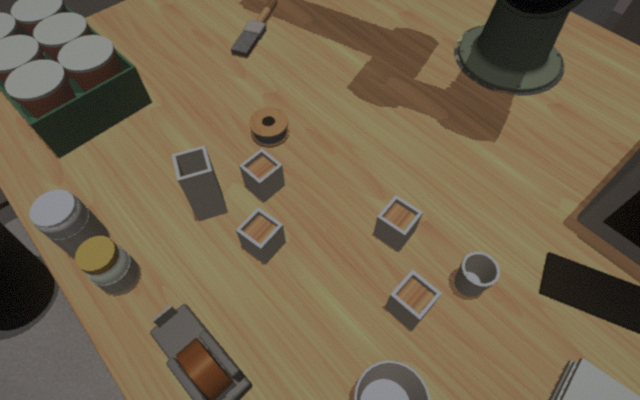

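The top view shows four square planters, with rims near (181,251), (258,279), (304,149) and (372,175). The pair (181,251) and (372,175) is about 310 mm apart, so those are the outer two. The strays are at (258,279) and (304,149). The tall vase is at (376,100) and the round pot at (172,321). The scene view agrees. Next I fit box silhouettes.

```bash
cat > fit.py <<'E'
import cv2,numpy as np
from scipy.optimize import least_squares
from workcell import optics
def proj(p,X):
    c=X@np.array(p["R"]).T+np.array(p["t"]); u=c@np.array(p["camera_matrix"]).T; return u[:,:2]/u[:,2:]
def ray(p,uv,z):
    R=np.array(p["R"]);C=-R.T@np.array(p["t"]); d=R.T@np.linalg.solve(p["camera_matrix"],[*uv,1]); return (C+d*(z-C[2])/d[2])[:2]
def corners(q,s=25):
    c,n=np.cos(q[2]),np.sin(q[2]); P=np.array([[-s,-s],[s,-s],[s,s],[-s,s]])@np.array([[c,n],[-n,c]])+q[:2]
    return np.vstack([np.c_[P,0*P[:,:1]],np.c_[P,0*P[:,:1]+60]])
def hull(p,q): return cv2.convexHull(proj(p,corners(q)).astype(np.float32))
U=6
def contour(p,q0,dbg=None):
    """grey (unsaturated) blob nearest to the guess, subpixel contour in pixels"""
    h=hull(p,q0)[:,0]; a=np.floor(h.min(0)-14).astype(int); b=np.ceil(h.max(0)+14).astype(int); a=np.maximum(a,0)
    im=p["frame"][a[1]:b[1],a[0]:b[0]].astype(np.float32)
    im=cv2.resize(im,None,fx=U,fy=U,interpolation=cv2.INTER_CUBIC)
    sat=(im.max(2)-im.min(2))/np.maximum(im.max(2),1)
    m=(sat<0.27).astype(np.uint8)
    cs,_=cv2.findContours(m,cv2.RETR_EXTERNAL,cv2.CHAIN_APPROX_NONE)
    ctr=((h.mean(0)-a)+.5)*U
    cs=[c for c in cs if cv2.contourArea(c)>300*U*U/4]
    c=max(cs,key=lambda c:cv2.contourArea(c)-60*U*np.linalg.norm(c.mean((0,1))-ctr))
    return (c[:,0]+.5)/U-.5+a
def fit(ps,q0):
    Cs=[contour(p,q0)[::4] for p in ps]
    def f(q): return np.concatenate([[cv2.pointPolygonTest(hull(p,q),(float(x),float(y)),True) for x,y in C] for p,C in zip(ps,Cs)])
    r=least_squares(f,q0,loss="soft_l1",f_scale=.4,x_scale=[1,1,.03],diff_step=1e-3)
    q=r.x; q[2]=(q[2]+np.pi/4)%(np.pi/2)-np.pi/4
    return q,np.sqrt(np.mean(np.minimum(np.abs(f(q)),3)**2))
def overlay(p,qs,fn,sc=1):
    im=cv2.resize(p["frame"][...,::-1].copy(),None,fx=2,fy=2)
    for q in qs:
        P=proj(p,corners(q))
        for k in(0,4): cv2.polylines(im,[np.round((P[k:k+4]+.5)*2).astype(int)],1,(0,0,255) if k else (255,0,0),1)
    return im
E
cat > see.py <<'E'
from fit import *
import sys
# guesses by name given as x,y,th in file q.npy
def run(qs,skip=()):
    top=optics.get_image("top"); sc=optics.get_image("scene"); out=[]
    for n,q in qs.items():
        r=[fit(ps,np.array(q,float)) for ps in([top],[sc],[top,sc])]
        print(n,*[(np.round(a[:2],1).tolist(),round(np.degrees(a[2]),1),round(e,2)) for a,e in r]); out.append(r[2][0])
    return top,sc,out
E
python3 - <<'E'
from see import *
top=optics.get_image("top")
g={n:[*ray(top,uv,60),.0] for n,uv in dict(L=(181,251),R=(372,175),A=(258,279),B=(304,149)).items()}
print(g)
t,s,o=run(g)
L,R=o[0],o[1]; d=R[:2]-L[:2]; print("dist",np.linalg.norm(d),"row dir",np.degrees(np.arctan2(d[1],d[0])))
for k in(1,2): print("slot",L[:2]+d*k/3)
np.save("q0.npy",o)
a=overlay(t,o,'')[200:640,250:850]; b=overlay(s,o,'')[270:690,440:900]; c=np.zeros((440,600,3),np.uint8)
cv2.imwrite("pics/ov1.png",a); cv2.imwrite("pics/ov2.png",b)
print("vase",ray(t,(376,95),100),"round",ray(t,(172,321),50),ray(t,(440,210),20))
E
```

```text
{'L': [np.float64(573.4568171042815), np.float64(224.53640499846188), 0.0], 'R': [np.float64(597.853789936145), np.float64(-85.60233959721339), 0.0], 'A': [np.float64(499.14566111706995), np.float64(126.09529158161544), 0.0], 'B': [np.float64(669.850858512503), np.float64(2.198449519855508), 0.0]}
L ([576.7, 228.7], np.float64(0.0), np.float64(1.0)) ([573.9, 228.0], np.float64(4.0), np.float64(0.34)) ([575.3, 228.1], np.float64(3.7), np.float64(0.97))
R ([601.8, -88.1], np.float64(0.0), np.float64(1.21)) ([598.3, -87.6], np.float64(3.5), np.float64(0.38)) ([599.9, -87.5], np.float64(0.0), np.float64(1.22))
A ([499.7, 130.0], np.float64(0.0), np.float64(1.44)) ([497.1, 128.2], np.float64(0.0), np.float64(1.38)) ([499.2, 129.0], np.float64(9.7), np.float64(0.75))
B ([673.0, 2.8], np.float64(9.7), np.float64(0.72)) ([670.8, 2.4], np.float64(0.0), np.float64(1.28)) ([671.3, 2.7], np.float64(10.0), np.float64(0.8))
dist 316.60511932126445 row dir -85.53803153055932
slot [583.47219256 122.9084614 ]
slot [591.68253891  17.69327793]
vase [ 705.4718121  -124.03514024] round [479.56309992 264.67157686] [ 517.86963843 -179.05694723]
```

```bash
python3 - <<'E'
s=open('fit.py').read()
a=s.index("    r=least_squares"); b=s.index("    return q,np.sqrt")
s=s[:a]+'''    S=np.array([10,10,.3]); g=lambda u:q0+(u-1)*S
    rs=[least_squares(lambda u:f(g(u)),[1,1,1+d],loss="soft_l1",f_scale=.4,diff_step=5e-3) for d in(-1,-.3,.3,1)]
    q=g(min(rs,key=lambda r:r.cost).x); q[2]=(q[2]+np.pi/4)%(np.pi/2)-np.pi/4
'''+s[b:]
open('fit.py','w').write(s)
E
cat > go1.py <<'E'
from see import *
q0=np.load("q0.npy")
t,s,o=run(dict(zip("LRAB",q0)))
L,R=o[0],o[1]; d=R[:2]-L[:2]; print("dist",np.linalg.norm(d),"row dir",np.degrees(np.arctan2(d[1],d[0])))
for k in(1,2): print("slot",L[:2]+d*k/3)
np.save("q0.npy",o)
a=overlay(t,o,'')[200:640,250:850]; b=overlay(s,o,'')[270:690,440:900]
cv2.imwrite("pics/ov1.png",np.vstack([cv2.resize(a,(430,300)),np.pad(cv2.resize(b,(330,300)),((0,0),(0,100),(0,0)))]))
E
python3 go1.py
```

```text
L ([576.8, 229.0], np.float64(4.6), np.float64(1.09)) ([573.9, 228.0], np.float64(4.0), np.float64(0.34)) ([575.2, 228.2], np.float64(4.2), np.float64(1.06))
R ([602.0, -88.2], np.float64(5.4), np.float64(1.16)) ([598.3, -87.6], np.float64(3.6), np.float64(0.37)) ([600.3, -87.4], np.float64(4.5), np.float64(1.18))
A ([499.9, 129.7], np.float64(9.2), np.float64(0.58)) ([497.4, 128.4], np.float64(9.7), np.float64(0.37)) ([499.1, 129.0], np.float64(9.8), np.float64(0.76))
B ([673.6, 2.6], np.float64(10.4), np.float64(0.99)) ([670.3, 2.4], np.float64(10.2), np.float64(0.28)) ([671.5, 2.7], np.float64(10.0), np.float64(1.04))
dist 316.6140011574843 row dir -85.45640557402716
slot [583.5957514  123.03841263]
slot [591.95621784  17.83208142]
```

View pics/ov1.png

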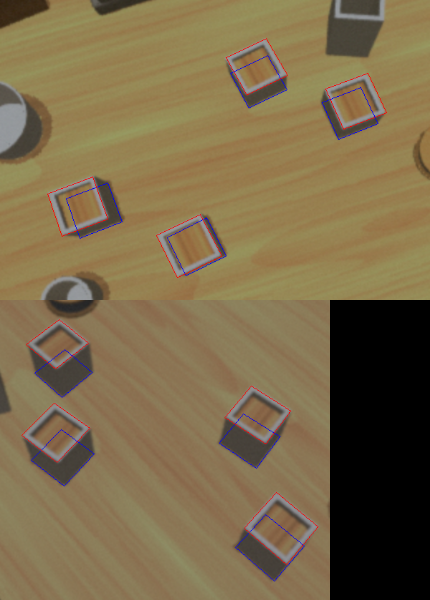

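The overlays match well. The row yaw is about 4.4 deg, and the outer spacing measures 316.6 mm against 315 expected. I now compute the tool axes and the move numbers.

```bash
cat > mv.py <<'E'
import numpy as np,sys
from scipy.spatial.transform import Rotation as Ro
from workcell import bot
def R0(s): w,x,y,z=s["eef_rot"]; return Ro.from_quat([x,y,z,w])
def rel(pos,yaw,pos0=None,r0=None):
    """row for TCP world pos, jaw(x) axis at yaw deg, tool y down; from given or measured pose"""
    s=bot.observe(); r=r0 or R0(s); p=np.array(s["eef_pos"] if pos0 is None else pos0)
    c,n=np.cos(np.radians(yaw)),np.sin(np.radians(yaw))
    X=np.array([c,n,0]);Y=np.array([0,0,-1.]);T=Ro.from_matrix(np.c_[X,Y,np.cross(X,Y)])
    return np.round(np.r_[r.inv().apply(np.array(pos)-p)/60,np.degrees((r.inv()*T).as_rotvec())/6],3).tolist()
def yaw(s): x=R0(s).as_matrix()[:,0]; return np.degrees(np.arctan2(x[1],x[0]))
if __name__=="__main__":
    s=bot.observe(); print(np.round(R0(s).as_matrix(),3).tolist(),"yaw",yaw(s),np.round(s["eef_pos"],1),np.round(s["joints"],2),s["t"],s["opening"])
E
python3 mv.py; python3 -c "
from mv import *
for y in(9.7,99.7,-80.3,-170.3): print(y,rel([498.3,129,160],y))"
```

```text
[[0.43, -0.0, 0.903], [-0.903, 0.0, 0.43], [-0.0, -1.0, -0.0]] yaw -64.5179599953671 [ 236.6 -496.5  256.3] [-1.26  0.33 -0.19  1.05 -0.    1.44] 0.55 85.59457023018214
9.7 [-7.534, 1.605, 8.422, -0.0, -12.37, -0.001]
99.7 [-7.534, 1.605, 8.422, -0.001, -27.37, -0.0]
-80.3 [-7.534, 1.605, 8.422, 0.0, 2.63, -0.0]
-170.3 [-7.534, 1.605, 8.422, 0.001, 17.63, -0.0]
```

Call:
carry_out(deltas=[[-7.534,1.0,8.422,0,-12.37,0],[-7.534,1.605,8.422,0,-12.37,0],[-7.534,1.605,8.422,0,-12.37,0],[-7.534,1.605,8.422,0,-12.37,0],[-7.534,1.605,8.422,0,-12.37,0],[-7.534,1.605,8.422,0,-12.37,0],[-7.534,1.605,8.422,0,-12.37,0],[-7.534,1.605,8.422,0,-12.37,0],[-7.534,1.605,8.422,0,-12.37,0],[-7.534,1.605,8.422,0,-12.37,0],[-7.534,1.605,8.422,0,-12.37,0],[-7.534,1.605,8.422,0,-12.37,0],[-7.534,1.605,8.422,0,-12.37,0],[-7.534,1.605,8.422,0,-12.37,0],[-7.534,1.605,8.422,0,-12.37,0],[-7.534,1.605,8.422,0,-12.37,0],[-7.534,1.605,8.422,0,-12.37,0]], claw=0)

```text
t: 2.68
eef_pos: [498.4, 128.5, 160.1]
eef_rot: [-0.705, 0.705, 0.06, -0.059]
wrist_force: [-0.4, -0.7, 0.1]
opening: 85.1
```

```bash
python3 mv.py; python3 -c "
from mv import *
print(rel([498.3,129,38],9.7))"
```

```text
[[0.986, 0.0, -0.168], [0.168, -0.0, 0.986], [0.0, -1.0, -0.0]] yaw 9.657549626325409 [498.4 128.5 160.1] [ 0.11  0.35 -0.43  0.79 -0.    1.51] 2.675 85.07750105191506
[-0.001, 2.036, 0.008, 0.0, -0.007, 0.002]
```

Call:
carry_out(deltas=[[0,0.7,0,0,0,0],[0,1.3,0,0,0,0],[0,1.7,0,0,0,0],[0,1.95,0,0,0,0],[0,2.03,0,0,0,0],[0,2.03,0,0,0,0],[0,2.03,0,0,0,0]])

```text
t: 3.55
eef_pos: [499.1, 129.1, 39.0]
eef_rot: [0.705, -0.705, -0.06, 0.059]
wrist_force: [0.2, -0.3, 0.5]
opening: 85.2
```

Call:
carry_out(deltas=[[0,0,0,0,0,0],[0,0,0,0,0,0],[0,0,0,0,0,0],[0,0,0,0,0,0],[0,0,0,0,0,0],[0,0,0,0,0,0],[0,0,0,0,0,0],[0,0,0,0,0,0],[0,0,0,0,0,0],[0,0,0,0,0,0]], claw=140)

```text
t: 4.8
eef_pos: [498.8, 129.1, 38.8]
eef_rot: [0.705, -0.705, -0.06, 0.059]
wrist_force: [-0.7, -0.2, 5.9]
opening: 49.5
```

```bash
python3 mv.py
python3 - <<'E'
from see import *
t,s,o=run(dict(zip("LRAB",np.load("q0.npy"))))
cv2.imwrite("pics/g1.png",np.hstack([overlay(t,o,'')[350:750,250:650],overlay(s,o,'')[350:750,500:900]]))
E
```

```text
[[0.986, 0.001, -0.169], [0.169, 0.0, 0.986], [0.001, -1.0, -0.0]] yaw 9.706325567854686 [498.8 129.1  38.8] [ 0.11  0.52 -0.54  0.51  0.    1.51] 4.8 49.45626240648297
L ([578.3, 214.4], np.float64(-11.8), np.float64(3.0)) ([573.9, 228.0], np.float64(4.0), np.float64(0.34)) ([574.0, 227.5], np.float64(2.3), np.float64(2.56))
R ([601.4, -88.1], np.float64(5.2), np.float64(1.0)) ([598.3, -87.6], np.float64(3.7), np.float64(0.35)) ([599.8, -87.5], np.float64(4.3), np.float64(1.01))
A ([502.1, 157.0], np.float64(-40.4), np.float64(2.85)) ([497.9, 127.0], np.float64(11.5), np.float64(2.15)) ([500.4, 136.1], np.float64(-40.6), np.float64(2.89))
B ([672.9, 2.8], np.float64(9.5), np.float64(0.55)) ([670.3, 2.5], np.float64(10.3), np.float64(0.27)) ([671.2, 2.7], np.float64(9.8), np.float64(0.7))
```

View pics/g1.png

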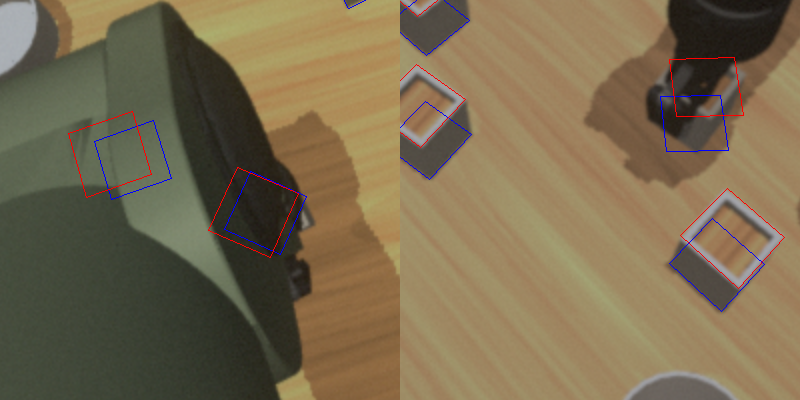

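It is gripped: opening 49.5 mm, wrist Fz about 6 N. The picture shows the fingers around A near (700,110) in the right half; the top camera is blocked by the arm.

```bash
python3 -c "
from mv import *
print(rel([583.3,123.3,38.8],4.4))"
```

```text
[1.372, 0.001, -0.332, -0.0, 0.884, 0.01]
```

Call:
carry_out(deltas=[[0.06,0,-0.015,0,0.04,0],[0.18,0,-0.045,0,0.12,0],[0.33,0,-0.08,0,0.22,0],[0.48,0,-0.115,0,0.31,0],[0.63,0,-0.15,0,0.41,0],[0.78,0,-0.19,0,0.51,0],[0.93,0,-0.225,0,0.6,0],[1.08,0,-0.26,0,0.7,0],[1.21,0,-0.29,0,0.78,0],[1.31,0,-0.315,0,0.85,0],[1.36,0,-0.33,0,0.88,0],[1.372,0,-0.332,0,0.884,0],[1.372,0,-0.332,0,0.884,0],[1.372,0,-0.332,0,0.884,0]])

```text
t: 6.65
eef_pos: [581.5, 123.5, 38.8]
eef_rot: [0.707, -0.706, -0.027, 0.028]
wrist_force: [-6.6, 0.8, 10.0]
opening: 49.5
```

```bash
python3 mv.py; python3 -c "
from mv import *
s=bot.observe();print(rel([583.3,123.3,38.8],4.4),s['wrist_force'])"
```

```text
[[0.997, -0.002, -0.077], [0.077, 0.0, 0.997], [-0.002, -1.0, 0.001]] yaw 4.422438496440397 [581.5 123.5  38.8] [ 0.08  0.63 -0.32  0.62  0.    1.58] 6.65 49.51426213084727
[0.03, 0.001, -0.005, -0.005, 0.004, -0.02] [-6.61942261  0.80822637 10.04218709]
```

Call:
carry_out(deltas=[[0.015,-0.003,-0.003,0,0,0],[0.035,-0.005,-0.005,0,0,0],[0.035,-0.005,-0.005,0,0,0],[0.035,-0.005,-0.005,0,0,0]])

```text
t: 7.15
eef_pos: [583.8, 123.3, 38.9]
eef_rot: [0.707, -0.706, -0.027, 0.028]
wrist_force: [-3.8, 0.3, 7.0]
opening: 49.4
```

Call:
carry_out(deltas=[[0,0,0,0,0,0],[0,0,0,0,0,0],[0,0,0,0,0,0],[0,0,0,0,0,0],[0,0,0,0,0,0],[0,0,0,0,0,0],[0,0,0,0,0,0],[0,0,0,0,0,0]], claw=0)

```text
t: 8.15
eef_pos: [584.9, 123.1, 38.5]
eef_rot: [0.707, -0.707, -0.027, 0.027]
wrist_force: [0.3, 0.3, -0.6]
opening: 85.3
```

Call:
carry_out(deltas=[[0,-0.3,0,0,0,0],[0,-0.9,0,0,0,0],[0,-1.5,0,0,0,0],[0,-2,0,0,0,0],[0,-2,0,0,0,0],[0,-2,0,0,0,0]])

```text
t: 8.9
eef_pos: [584.7, 123.1, 158.7]
eef_rot: [-0.707, 0.707, 0.027, -0.027]
wrist_force: [0.4, 0.1, 0.2]
opening: 85.0
```

```bash
python3 mv.py; python3 -c "
from mv import *
print(rel([671,3,160],10))"
```

```text
[[0.997, 0.0, -0.077], [0.077, -0.0, 0.997], [0.0, -1.0, -0.0]] yaw 4.401047182732555 [584.7 123.1 158.7] [ 0.08  0.49 -0.2   0.88 -0.    1.58] 8.9 85.04515344960228
[1.281, -0.022, -2.106, 0.0, -0.933, 0.001]
```

Call:
carry_out(deltas=[[1.281,-0.022,-2.106,0,-0.933,0],[1.281,-0.022,-2.106,0,-0.933,0],[1.281,-0.022,-2.106,0,-0.933,0],[1.281,-0.022,-2.106,0,-0.933,0],[1.281,-0.022,-2.106,0,-0.933,0],[1.281,-0.022,-2.106,0,-0.933,0]])

```text
t: 9.65
eef_pos: [670.3, 4.3, 159.4]
eef_rot: [0.705, -0.704, -0.062, 0.063]
wrist_force: [-0.1, 0.1, -0.2]
opening: 85.5
```

Call:
carry_out(deltas=[[0,0.7,0,0,0,0],[0,1.3,0,0,0,0],[0,1.7,0,0,0,0],[0,1.95,0,0,0,0],[0,2.0,0,0,0,0],[0,2.0,0,0,0,0],[0,2.0,0,0,0,0]])

```text
t: 10.52
eef_pos: [672.2, 3.0, 41.1]
eef_rot: [-0.704, 0.705, 0.062, -0.061]
wrist_force: [-0.4, -0.8, 0.4]
opening: 85.1
```

Call:
carry_out(deltas=[[0,0,0,0,0,0],[0,0,0,0,0,0],[0,0,0,0,0,0],[0,0,0,0,0,0],[0,0,0,0,0,0],[0,0,0,0,0,0],[0,0,0,0,0,0],[0,0,0,0,0,0],[0,0,0,0,0,0],[0,0,0,0,0,0]], claw=140)

```text
t: 11.78
eef_pos: [671.8, 2.9, 40.5]
eef_rot: [-0.704, 0.705, 0.062, -0.061]
wrist_force: [0.6, 0.3, 4.7]
opening: 49.4
```

```bash
python3 mv.py
python3 - <<'E'
from see import *
from mv import rel,bot
q=np.load("q0.npy"); q[2]=[583.5,123,.077]
s=optics.get_image("scene")
o={n:fit([s],v)[0] for n,v in zip("LRA",q)}
for n,v in o.items(): print(n,np.round(v[:2],1),np.degrees(v[2]))
print("slotA",o["L"][:2]+(o["R"]-o["L"])[:2]/3,"slotB",o["L"][:2]+(o["R"]-o["L"])[:2]*2/3)
z=bot.observe()["eef_pos"][2]
print(rel([592,18,z],4.4))
E
```

```text
[[0.985, 0.001, -0.174], [0.174, -0.0, 0.985], [0.001, -1.0, -0.0]] yaw 9.99374019276549 [671.8   2.9  40.5] [-0.11  0.74 -0.09  0.74 -0.    1.29] 11.775 49.4241975086373
L [573.9 228. ] 4.0515009456353415
R [631.3 -89.2] 31.14289919891247
A [581.9 122.4] 4.793662071714539
slotA [593.04380396 122.26501251] slotB [612.1931188   16.52896799]
[-1.265, -0.001, 0.479, 0.004, 0.933, 0.01]
```

Call:
carry_out(deltas=[[-0.06,0,0.02,0,0.04,0],[-0.18,0,0.065,0,0.13,0],[-0.32,0,0.12,0,0.23,0],[-0.47,0,0.18,0,0.35,0],[-0.62,0,0.235,0,0.46,0],[-0.77,0,0.29,0,0.57,0],[-0.92,0,0.35,0,0.68,0],[-1.06,0,0.4,0,0.78,0],[-1.18,0,0.447,0,0.87,0],[-1.26,0,0.475,0,0.92,0],[-1.285,0,0.482,0,0.933,0],[-1.285,0,0.482,0,0.933,0],[-1.285,0,0.482,0,0.933,0],[-1.285,0,0.482,0,0.933,0]])

```text
t: 13.58
eef_pos: [590.4, 18.2, 40.4]
eef_rot: [-0.707, 0.707, 0.028, -0.027]
wrist_force: [2.3, -0.5, 6.7]
opening: 49.5
```

```bash
python3 mv.py; python3 -c "
from mv import *
s=bot.observe();print(rel([592,18,s['eef_pos'][2]],4.4))"
```

```text
[[0.997, 0.001, -0.076], [0.076, -0.0, 0.997], [0.001, -1.0, -0.0]] yaw 4.386731965824344 [590.4  18.2  40.4] [-0.09  0.62 -0.33  0.62  0.    1.4 ] 13.575 49.51672669920069
[0.026, 0.0, -0.005, 0.001, -0.002, 0.012]
```

Call:
carry_out(deltas=[[0.02,0,-0.003,0,0,0],[0.045,0,-0.005,0,0,0],[0.045,0,-0.005,0,0,0],[0.045,0,-0.005,0,0,0]])

```text
t: 14.08
eef_pos: [590.6, 18.2, 40.5]
eef_rot: [0.707, -0.707, -0.026, 0.028]
wrist_force: [-4.8, -0.5, 15.1]
opening: 49.8
```

Call:
carry_out(deltas=[[0,0,0,0,0,0],[0,0,0,0,0,0],[0,0,0,0,0,0],[0,0,0,0,0,0],[0,0,0,0,0,0],[0,0,0,0,0,0],[0,0,0,0,0,0],[0,0,0,0,0,0]], claw=0)

```text
t: 15.08
eef_pos: [593.1, 18.0, 39.8]
eef_rot: [-0.707, 0.707, 0.027, -0.027]
wrist_force: [-0.5, -0.6, 0.1]
opening: 84.9
```

Call:
carry_out(deltas=[[0,-0.3,0,0,0,0],[0,-0.9,0,0,0,0],[0,-1.5,0,0,0,0],[0,-2.2,0,0,0,0],[-1,-3,-1,0,0,0],[-2,-3.3,-2,0,0,0],[-3,-3.3,-3,0,0,0],[-4,-3.3,-4,0,0,0],[-5,-3.3,-5,0,0,0],[-5,-3.3,-6,0,0,0],[-5,-3.3,-7,0,0,0],[-5,-3.3,-7,0,0,0],[-5,-3.3,-7,0,0,0],[-5,-3.3,-7,0,0,0]])

```text
t: 16.82
eef_pos: [325.2, -426.5, 238.9]
eef_rot: [-0.706, 0.707, 0.026, -0.025]
wrist_force: [-0.2, 1.1, -0.6]
opening: 85.6
```

```bash
python3 mv.py
cat > chk.py <<'E'
from see import *
q=np.load("q0.npy"); q[2]=[583.5,123,.077]; q[3]=[592,18,.077]
t,s,o=run(dict(zip("LRAB",q)))
for nm,ps in(("top",[t]),("scene",[s]),("both",[t,s])):
    f=[fit(ps,v)[0] for v in q]; d=(f[1]-f[0])[:2]; D=np.hypot(*d); e=d/D; n=np.array([-e[1],e[0]])
    print(nm,"dist",round(D,1),"rowyaw",round(90+np.degrees(np.arctan2(d[1],d[0])),2),
     [(k,"along err",round((f[i][:2]-f[0][:2])@e-D*m/3,1),"off",round((f[i][:2]-f[0][:2])@n,1),"yaw",round(np.degrees(f[i][2]),1)) for k,i,m in(("A",2,1),("B",3,2))])
a=overlay(t,o,'')[200:640,250:850]; cv2.imwrite("pics/fin.png",np.vstack([a[:300],np.pad(overlay(s,o,'')[270:570,440:900],((0,0),(0,140),(0,0)))])); cv2.imwrite("pics/top_raw.png",t["frame"][...,::-1])
E
python3 chk.py
```

```text
[[0.997, 0.001, -0.073], [0.073, -0.002, 0.997], [0.001, -1.0, -0.002]] yaw 4.175245045674181 [ 325.2 -426.5  238.9] [-1.06  0.31 -0.26  1.   -0.    0.44] 16.825 85.59039237927482
L ([576.9, 228.6], np.float64(4.6), np.float64(0.84)) ([573.9, 228.0], np.float64(4.1), np.float64(0.33)) ([575.2, 228.2], np.float64(4.0), np.float64(0.94))
R ([601.6, -88.8], np.float64(3.1), np.float64(1.17)) ([598.3, -87.6], np.float64(3.5), np.float64(0.37)) ([599.8, -87.8], np.float64(2.7), np.float64(1.15))
A ([585.2, 123.2], np.float64(5.1), np.float64(0.66)) ([581.9, 122.3], np.float64(5.0), np.float64(0.34)) ([583.4, 122.7], np.float64(5.0), np.float64(0.89))
B ([591.8, 18.5], np.float64(4.9), np.float64(0.52)) ([588.7, 18.1], np.float64(4.6), np.float64(0.35)) ([590.2, 18.4], np.float64(4.7), np.float64(0.79))
top dist 318.3 rowyaw 4.44 [('A', 'along err', np.float64(-0.4), 'off', np.float64(0.1), 'yaw', np.float64(5.1)), ('B', 'along err', np.float64(-1.6), 'off', np.float64(-1.4), 'yaw', np.float64(4.9))]
scene dist 316.6 rowyaw 4.43 [('A', 'along err', np.float64(0.5), 'off', np.float64(-0.1), 'yaw', np.float64(5.0)), ('B', 'along err', np.float64(-0.6), 'off', np.float64(-1.5), 'yaw', np.float64(4.6))]
both dist 316.9 rowyaw 4.45 [('A', 'along err', np.float64(0.1), 'off', np.float64(0.0), 'yaw', np.float64(5.0)), ('B', 'along err', np.float64(-1.0), 'off', np.float64(-1.3), 'yaw', np.float64(4.7))]
```

View pics/top_raw.png

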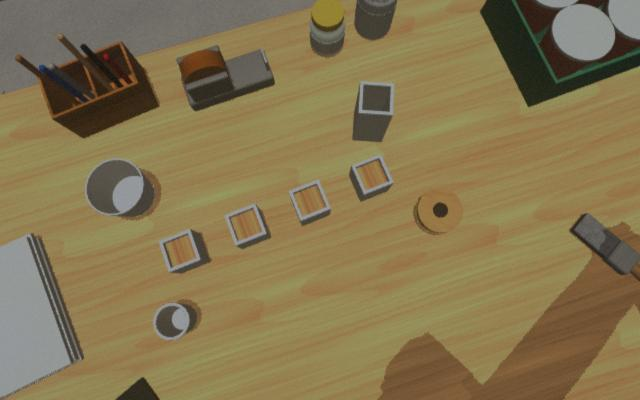

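The picture shows all four planters in line, with rims at about (181,251), (246,226), (310,201) and (372,175). B stuck during the last nudge: it is about 1.4 mm off the line and 1 mm along it. There is time, so I regrip it centred on the right spot, which aligns it.

```bash
python3 -c "
from mv import *
print(rel([592,17.6,130],4.4))"
```

```text
[4.98, 1.81, 6.994, -0.001, -0.007, 0.003]
```

Call:
carry_out(deltas=[[1,0,1,0,0,0],[1.7,0,1.7,0,0,0],[2.4,0,2.4,0,0,0],[3.1,0,3.1,0,0,0],[3.8,0,3.8,0,0,0],[4.4,0,4.5,0,0,0],[4.98,0.5,5.2,0,0,0],[4.98,1,6,0,0,0],[4.98,1.4,6.7,0,0,0],[4.98,1.81,6.994,0,0,0],[4.98,1.81,6.994,0,0,0],[4.98,1.81,6.994,0,0,0],[4.98,1.81,6.994,0,0,0],[4.98,1.81,6.994,0,0,0]])

```text
t: 18.68
eef_pos: [592.5, 16.7, 130.2]
eef_rot: [-0.707, 0.707, 0.027, -0.026]
wrist_force: [0.2, -0.8, 0.7]
opening: 85.5
```

```bash
python3 mv.py; python3 -c "
from mv import *
print(rel([592,17.6,41],4.4))"
```

```text
[[0.997, 0.002, -0.075], [0.075, -0.0, 0.997], [0.002, -1.0, -0.0]] yaw 4.325297504034307 [592.5  16.7 130.2] [-0.1   0.51 -0.25  0.81 -0.    1.4 ] 18.675 85.48085192288734
[-0.009, 1.486, 0.017, 0.003, -0.012, 0.015]
```

Call:
carry_out(deltas=[[-0.012,0.5,0.01,0,0,0],[-0.012,1.0,0.01,0,0,0],[-0.012,1.35,0.01,0,0,0],[-0.012,1.47,0.01,0,0,0],[-0.012,1.47,0.01,0,0,0],[-0.012,1.47,0.01,0,0,0]])

```text
t: 19.42
eef_pos: [592.0, 17.9, 42.1]
eef_rot: [-0.706, 0.707, 0.028, -0.026]
wrist_force: [0.4, 0.5, 0.5]
opening: 85.1
```

```bash
python3 -c "
from mv import *
print(yaw(bot.observe()),rel([592,17.6,41],4.4))"
```

```text
4.386923277542915 [-0.0, 0.018, -0.004, 0.003, -0.002, 0.017]
```

Call:
carry_out(deltas=[[0,0,0,0,0,0],[0,0,0,0,0,0],[0,0,0,0,0,0],[0,0,0,0,0,0],[0,0,0,0,0,0],[0,0,0,0,0,0],[0,0,0,0,0,0],[0,0,0,0,0,0]], claw=140)

```text
t: 20.42
eef_pos: [591.6, 18.1, 41.7]
eef_rot: [-0.707, 0.707, 0.028, -0.027]
wrist_force: [0.3, 0.7, 6.2]
opening: 49.4
```

Call:
carry_out(deltas=[[0,0,-0.015,0,0,0],[0,0,-0.025,0,0,0],[0,0,-0.025,0,0,0],[0,0,-0.025,0,0,0]])

```text
t: 20.92
eef_pos: [591.7, 17.6, 41.8]
eef_rot: [0.707, -0.706, -0.028, 0.027]
wrist_force: [0.2, 3.0, 6.4]
opening: 49.2
```

Call:
carry_out(deltas=[[0,0,0,0,0,0],[0,0,0,0,0,0],[0,0,0,0,0,0],[0,0,0,0,0,0],[0,0,0,0,0,0],[0,0,0,0,0,0],[0,0,0,0,0,0],[0,0,0,0,0,0]], claw=0)

```text
t: 21.92
eef_pos: [591.2, 16.6, 41.0]
eef_rot: [0.707, -0.707, -0.027, 0.027]
wrist_force: [-0.2, 0.5, -0.9]
opening: 85.4
```

Call:
carry_out(deltas=[[0,-0.3,0,0,0,0],[0,-0.9,0,0,0,0],[0,-1.5,0,0,0,0],[0,-2.2,0,0,0,0],[-1,-3,-1,0,0,0],[-2,-3.3,-2,0,0,0],[-3,-3.3,-3,0,0,0],[-4,-3.3,-4,0,0,0],[-5,-3.3,-5,0,0,0],[-5,-3.3,-6,0,0,0],[-5,-3.3,-7,0,0,0],[-5,-3.3,-7,0,0,0],[-5,-3.3,-7,0,0,0],[-5,-3.3,-7,0,0,0]])

```text
t: 23.68
eef_pos: [323.4, -427.9, 240.1]
eef_rot: [-0.706, 0.707, 0.026, -0.025]
wrist_force: [0.3, 0.3, -0.1]
opening: 85.6
```

```bash
python3 chk.py
```

```text
L ([576.8, 228.5], np.float64(4.9), np.float64(0.94)) ([573.9, 228.0], np.float64(4.1), np.float64(0.33)) ([575.2, 228.2], np.float64(4.2), np.float64(0.98))
R ([602.0, -88.4], np.float64(4.3), np.float64(1.04)) ([598.3, -87.6], np.float64(3.8), np.float64(0.37)) ([600.2, -87.5], np.float64(3.8), np.float64(1.14))
A ([585.4, 123.3], np.float64(5.3), np.float64(0.85)) ([581.9, 122.3], np.float64(4.9), np.float64(0.35)) ([583.6, 122.8], np.float64(5.0), np.float64(1.01))
B ([593.3, 18.1], np.float64(4.4), np.float64(0.79)) ([589.8, 17.5], np.float64(4.1), np.float64(0.36)) ([591.5, 17.9], np.float64(4.2), np.float64(0.96))
top dist 317.9 rowyaw 4.53 [('A', 'along err', np.float64(-0.4), 'off', np.float64(0.2), 'yaw', np.float64(5.3)), ('B', 'along err', np.float64(-0.8), 'off', np.float64(-0.2), 'yaw', np.float64(4.4))]
scene dist 316.6 rowyaw 4.43 [('A', 'along err', np.float64(0.5), 'off', np.float64(-0.1), 'yaw', np.float64(4.9)), ('B', 'along err', np.float64(0.1), 'off', np.float64(-0.4), 'yaw', np.float64(4.1))]
both dist 316.7 rowyaw 4.53 [('A', 'along err', np.float64(0.2), 'off', np.float64(0.0), 'yaw', np.float64(5.0)), ('B', 'along err', np.float64(-0.3), 'off', np.float64(-0.3), 'yaw', np.float64(4.2))]
```

View pics/fin.png

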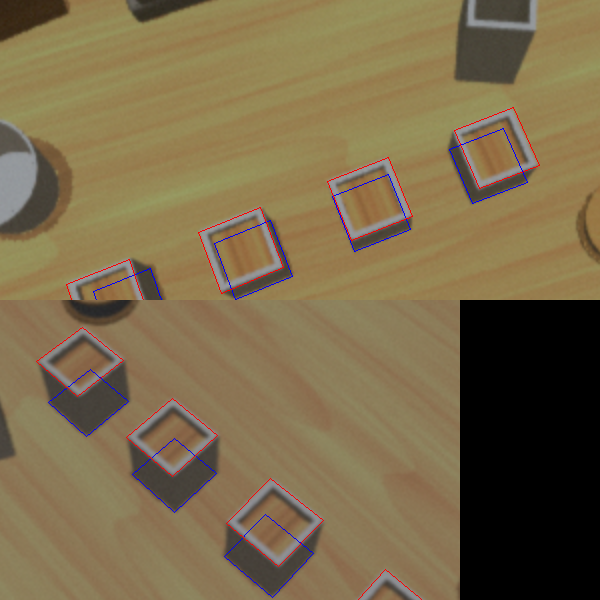

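The fits sit on all four planters, and both strays are within 1 mm and 1 deg of their places. The arm is clear, so I hand the job in.

```bash
python3 -c "
from workcell import job; print(job.finish_job())"
```

```text
the job is handed in; nothing more can be done
None
```

The four planters now stand in one straight, evenly spaced row, and I handed the job in at about 24 s of the 45 s. I gripped each stray at mid-height and slid it along the desk at constant height into its place. The outer two measured the same before and after.

- **One correction:** pot B stuck in its final nudge and ended about 1.4 mm off the line. I gripped it again on the right spot and let go, which fixed it.
- **Final position:** with both cameras together, A and B are within 0.3 mm of the line and of even spacing. Each camera alone gives at most 0.8 mm.
- **Squareness:** A is turned about 5.0 deg and B about 4.2 deg, against 4.4–4.5 deg for the row.
- **Disagreements:** the two cameras differ by about 3 mm in absolute position, the same for every planter, so I relied on relative positions. The outer spacing measured 316.6 to 318 mm instead of 315 mm, a small scale error.
- **Forces:** the highest wrist force reported at the end of a move was about 16 N.

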